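# Lay the routing templates on their guitar blanks

### The arm

A 7-joint arm with a two-finger parallel gripper is mounted at the origin on the work surface. World frame = base frame: x ahead of the robot, y to its left, z up, the work surface at z = 0. Lengths are in m, angles in rad, forces in N, time in s.
With the tool pointing down it reaches from about 0.425 to 0.875 m from the base axis. Payload 4.7 kg.
Tool frame: the origin (TCP) lies between the finger pads; the fingertips stand 14 mm ahead of it and the grasp point (between the pads) lies 5 mm behind it; z points along the fingers, y is the line along which they close (so a half turn about z gives the same grasp; the last joint's range is limited). The gripper opens to 85 mm and grips with 20 to 120 N. Pads are 22 mm wide; open, the fingers measure 114 mm over their backs; the gripper's body (76 mm by 85 mm) begins 54 mm behind the grasp point. The pads swing forward as they close: fully open they stand 13 mm farther back than shut.
Start: joints at [1.145, 0.321, -0.07, 1.45, 0.023, 1.371, -0.057], TCP at [0.277, -0.588, 0.245] pointing down, gripper open.
Joint ranges: [-2.86, 2.86], [-0.3, 2.09], [-1.38, 1.24], [0.06, 2.45], [-1.56, 4.7], [0.09, 2.05], [-2.69, 2.69]. Speed limits (rad/s): [2.57, 2.57, 3.14, 3.14, 3.14, 3.14, 3.14].

### API

Orientations are given as a unit quaternion [w, x, y, z].
In Python, from bench import r, cams gives the robot as it stands. The module is installed in compiled form; this text tells all that it offers.
- The arm moves only by the tool carry_out, never from a script. Its argument "moves" is text: rows parted by semicolons, each of 5 numbers parted by spaces: the shift along the tool's x, y, z normalised to -1 to 1, where 1 is 0.1 m, then the turn about the tool's z normalised to -1 to 1, where 1 is 90 degrees, then the opening, from 0 (shut) to 1 (fully open). A call has 1 to 5 rows; each row is the pose to reach, as a shift and turn from the pose commanded when the call began, along the tool's axes at that moment; what a row does not reach only later rows make up. A row lasts 1/8 s, in which the tool goes at most 62.5 mm and 10.7 degrees, less where a joint would pass 70% of its speed; a pose out of reach is approached as far as the arm can. A call with a number of a shift or a turn outside -1 to 1 is refused whole. A call with a gripper value outside its range is refused whole. The fingers move at their own pace and stop on an object; "force" is the grip in N (left out, the last holds). Time passes only in rows, so rows that repeat a pose let the fingers close. It gives the time, the measured TCP pose, the force, the opening and the grip force at its end, in the units of the state.
- r.get_state(): the state, without advancing time (a new reading comes with each control period).
- cams.camera(name): name is "scene" or "side" or "wrist"; returns a dict with "pixels" (420x560x3 uint8, blue, green, red), "K" (3x3 intrinsics, pixels), "pose" (4x4, takes a point from camera to world coordinates). Camera axes: x right, y up, looking along -z (the intrinsics and any distortion apply to the point x, -y, -z); pixel columns grow to the right and rows downward; lengths in m; the calibration is good to about 2 mm. A picture is of the moment at which its call begins. There is no depth.
- r.sign_off(): hands the job in; it is judged then, once.
The state is a dict: "clock": time; "joints": joint angles; "joint_velocities": joint speeds; "joint_efforts": joint torques, N m; "ee_pos": TCP position; "ee_rot": TCP orientation; "ft_force": force on the tool from outside, world axes, zero at the start; "ft_torque": the same for the moment, N m; "gripper_width": finger opening in m; "grasp_force": force on a finger pad.
Only numpy, scipy, OpenCV 4.12 (cv2) and the standard library are available. Lean on these libraries where they do the work, as an engineer would, in place of code of your own. Each camera call takes 0.05 s, during which the arm holds its last target. There are 200 camera calls.

### The job

A guitar maker's four plywood routing templates are piled on the bench, the largest lowest. Take the pile apart and lay each template flat on the rough-cut wooden blank of its own outline, centred on the white pencilled centre lines and lined up with them; the headstock template goes over the round and the diamond locating pin of its blank and must go fully down until it lies flat on the wood. Set the templates down, do not drop them, and leave the glue bottle and the tape roll where they stand.

Things in the scene. Friction and masses are not known exactly. Their poses are not given: they have to be found in the camera images.
- headstock_mid (a point): Headstock template, lowest, on the bench: 150 long by 60 wide, plus a neck stub 30 long, 40 wide on its -x end. Grip across the 60 at the middle. Two 11 mm through holes at (x, y) = (-50, +18) and (+42, -18) fit the blank's pins; four dark dots are only drawn. 90 to 170 g. Light plywood, scorched edges, 16 thick. Point: its centre, half-way up; x along its length, y across, z up.
- cover_mid (a point): Control-cover template, second from the bottom: round-ended oval 140 by 52, straight over the middle 88; grip across the 52. 60 to 112 g. It shows a ledge of some 4 mm of the template below it, as do those above. Light plywood, scorched edges, 16 thick. Point: its centre, half-way up; x along its length, y across, z up.
- ring_mid (a point): Pickup-ring template, third from the bottom: rectangle 112 by 44 with a through window 70 by 18; grip across the 44. 34 to 63 g. The pile is centred within a few mm and parallel within 4 degrees from each to the next. Light plywood, scorched edges, 16 thick. Point: its centre, half-way up; x along its length, y across, z up.
- bridge_mid (a point): Bridge template, top of the pile: bar 80 by 22 with a wider middle 34 long by 36 wide; grip across the 36. 22 to 41 g. The pile's and the blanks' x point away from the robot, within 15 degrees for the lowest and the blanks. Light plywood, scorched edges, 16 thick. Point: its centre, half-way up; x along its length, y across, z up.
- headstock_blank: Headstock blank, 170 by 80 plus stub 60 wide out to x = -115, with two steel pins 9 thick, 14 high (upper 7 tapered): round at (x, y) = (-50, +18), diamond at (+42, -18), 1 mm play in the template's holes. Dark wood, fixed. Origin on the bench under its centre; top face 40 above (20 of pucks, 20 of wood); x along its length, z up; white pencilled centre lines cross at the centre.
- cover_blank: Control-cover blank: round-ended oval 160 by 72. Outline of the cover template, 10 larger all round. Dark wood, fixed. Origin on the bench under its centre; top face 40 above (20 of pucks, 20 of wood); x along its length, z up; white pencilled centre lines cross at the centre.
- ring_blank: Pickup-ring blank: plain rectangle 132 by 64, no window. Outline of the ring template, 10 larger all round. Dark wood, fixed. Origin on the bench under its centre; top face 40 above (20 of pucks, 20 of wood); x along its length, z up; white pencilled centre lines cross at the centre.
- bridge_blank: Bridge blank: bar 100 by 42 with a middle 54 long by 56 wide. Outline of the bridge template, 10 larger all round. Dark wood, fixed. Origin on the bench under its centre; top face 40 above (20 of pucks, 20 of wood); x along its length, z up; white pencilled centre lines cross at the centre.
- glue_mid (a point): Yellow glue bottle, upright, 64 diameter, 165 high, bystander beyond the work; the point is on its axis 80 mm up.
- tape_mid (a point): Roll of paper tape lying flat, 112 outside diameter, 25 high, bystander beyond the work; the point is its centre, half-way up.
Not all that is in view belongs to the job. Leave any blue look-alike of the part that bears bridge_mid alone. Leave any pink or purple look-alike of the part that bears cover_mid alone.

How it is judged:
At the end, for the whole second after the job is handed in: Bridge, ring and cover templates lie flat on their own blanks, within 9 mm of its centre, 0.12 rad of its length and 3 mm in height; the headstock template is down over both pins: within 3 mm sideways, 0.035 rad, at most 2.5 mm high. All released and at rest (horizontal distance between headstock_mid and headstock_blank below 0.003 m and angle between the x axis of headstock_mid and the x axis of headstock_blank, either way round below 0.035 rad and z of headstock_mid in the frame of headstock_blank between 0.045 and 0.0505 m and angle between each of headstock_mid, cover_mid, ring_mid, bridge_mid's own z axis and vertical below 0.05 rad and linear speed of each of headstock_template, cover_template, ring_template, bridge_template below 0.02 m/s and angular speed of each of headstock_template, cover_template, ring_template, bridge_template below 0.1 rad/s and contact force between each of headstock_template, cover_template, ring_template, bridge_template and the fingers below 0.1 N and horizontal distance between cover_mid and cover_blank below 0.009 m and angle between the x axis of cover_mid and the x axis of cover_blank, either way round below 0.12 rad and z of cover_mid in the frame of cover_blank between 0.045 and 0.051 m and horizontal distance between ring_mid and ring_blank below 0.009 m and angle between the x axis of ring_mid and the x axis of ring_blank, either way round below 0.12 rad and z of ring_mid in the frame of ring_blank between 0.045 and 0.051 m and horizontal distance between bridge_mid and bridge_blank below 0.009 m and angle between the x axis of bridge_mid and the x axis of bridge_blank, either way round below 0.12 rad and z of bridge_mid in the frame of bridge_blank between 0.045 and 0.051 m); the robot touches nothing.
It fails at once if a template is dropped or flung (faster than 0.7 m/s with no finger touching it) ((linear speed of headstock_template above 0.7 m/s and contact force between headstock_template and the fingers below 0.02 N) or (linear speed of cover_template above 0.7 m/s and contact force between cover_template and the fingers below 0.02 N) or (linear speed of ring_template above 0.7 m/s and contact force between ring_template and the fingers below 0.02 N) or (linear speed of bridge_template above 0.7 m/s and contact force between bridge_template and the fingers below 0.02 N)).
It fails at once if the glue bottle is moved more than 25 mm (distance of glue_mid from where it was at the start of the episode above 0.025 m).
It fails at once if the tape roll is moved more than 25 mm (distance of tape_mid from where it was at the start of the episode above 0.025 m).
It also fails if it takes over 99 s, if anything falls off the work surface, if the arm or the gripper's body presses on something with over 40 N, if the wrist force passes 120 N, or if a joint passes its speed limit or range.

## Working session

There is one attempt and no reset: what is moved stays moved. The work goes in short steps, Python scripts to look and compute and a tool call to move; the robot and the scene stay as the last step left them, time stands still between calls to the robot, and variables do not carry over. Pictures are saved under pics/ and viewed, at most 14 in all, crops included, and the job is handed in when it is done.

Besides the shell and the picture viewer there is one more tool, called after "Call:" as name(argument=value, ...) on one line, values as JSON. carry_out: Moves the arm, as the interface text tells. Scaled input: -1 to 1 covers 0.1 m each way for a shift and 90 degrees each way for a turn. Its arguments: {"type":"object","properties":{"moves":{"type":"string"},"force":{"type":"number"}},"required":["moves"]}

```bash
mkdir -p pics; python3 - <<'E'
from bench import r,cams
import cv2,numpy as np
s=r.get_state();print(s['clock'],s['ee_pos'],s['ee_rot'],s['gripper_width'])
for n in ['scene','side','wrist']:
    c=cams.camera(n);cv2.imwrite(f'pics/{n}0.png',c['pixels']);print(n,c['K'].round(1).tolist(),c['pose'].round(3).tolist(),[k for k in c])
    np.savez(f'{n}0.npz',**c)
E
```

```text
0.0 [ 0.27648731 -0.58770688  0.24422484] [-9.10121602e-04  9.75915628e-01  2.18146261e-01 -2.59303253e-04] 0.08526138864299858
scene [[392.0, 0.0, 285.8], [0.0, 392.0, 211.8], [0.0, 0.0, 1.0]] [[-0.58, -0.599, 0.552, 1.015], [0.814, -0.438, 0.381, 0.294], [0.014, 0.67, 0.742, 0.627], [0.0, 0.0, 0.0, 1.0]] ['pixels', 'K', 'pose']
side [[392.6, 0.0, 280.9], [0.0, 392.6, 202.6], [0.0, 0.0, 1.0]] [[-0.988, 0.097, -0.119, 0.511], [-0.153, -0.636, 0.757, 0.703], [-0.002, 0.766, 0.643, 0.695], [0.0, 0.0, 0.0, 1.0]] ['pixels', 'K', 'pose']
wrist [[305.7, 0.0, 280.7], [0.0, 305.7, 208.9], [0.0, 0.0, 1.0]] [[0.426, 0.855, 0.297, 0.352], [-0.905, 0.403, 0.137, -0.553], [-0.003, -0.327, 0.945, 0.373], [0.0, 0.0, 0.0, 1.0]] ['pixels', 'K', 'pose']
```

View pics/scene0.png

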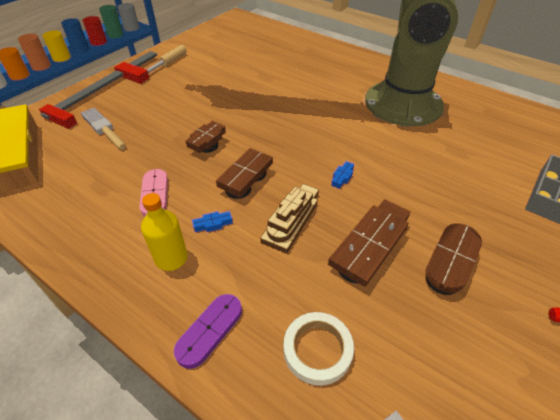

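View pics/side0.png

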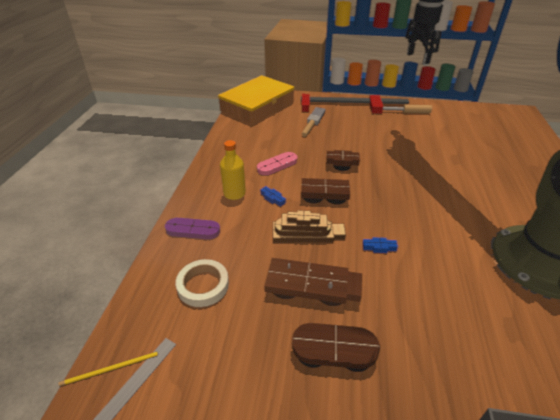

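The scene view shows the pile at about (295,215), with the blanks at bridge (206,134), ring (246,170), headstock (373,240) and cover (458,257). In the side view the same crosses are at (343,158), (326,189), (308,279) and (336,344). The blue, pink and purple decoys, the glue and the tape stand clear of these.

```bash
cat > h.py <<'E'
import cv2,numpy as np
def ray(c,uv,z):
    K,P=c['K'],c['pose']; uv=np.atleast_2d(np.asarray(uv,float))
    d=np.c_[(uv[:,0]-K[0,2])/K[0,0],-(uv[:,1]-K[1,2])/K[1,1],-np.ones(len(uv))]@P[:3,:3].T
    o=P[:3,3]; t=(z-o[2])/d[:,2]; return o[:2]+t[:,None]*d[:,:2]
def proj(c,p):
    q=(np.atleast_2d(p)-c['pose'][:3,3])@c['pose'][:3,:3]; K=c['K']
    return np.c_[K[0,0]*q[:,0]/-q[:,2]+K[0,2],K[1,1]*-q[:,1]/-q[:,2]+K[1,2]]
def rot(s):
    w,x,y,z=s['ee_rot'];return np.array([1-2*(y*y+z*z),2*(x*y+w*z)])  # tool x in world xy
def yaw(s): v=rot(s);return np.degrees(np.arctan2(v[1],v[0]))
def goto(s,xyz,yawdeg):
    """shift in 0.1m units along tool axes, turn in 90deg units (tool pointing down)"""
    v=rot(s);v/=np.hypot(*v);d=np.asarray(xyz)-s['ee_pos']
    dy=(yawdeg-yaw(s)+90)%180-90
    return np.round([10*(d[0]*v[0]+d[1]*v[1]),10*(d[0]*v[1]-d[1]*v[0]),-10*d[2],-dy/90],3)
E
python3 - <<'E'
from h import *
S={n:np.load(n+'0.npz') for n in ['scene','side']}
px=dict(bridge=((206,134),(343,158)),ring=((246,170),(326,189)),head=((373,240),(308,279)),cover=((458,257),(336,344)))
for k,(a,b) in px.items(): print(k,ray(S['scene'],a,.04).round(3),ray(S['side'],b,.04).round(3))
print('pile',ray(S['scene'],(297,203),.064).round(3),ray(S['side'],(306,217),.064).round(3))
E
```

```text
bridge [[ 0.485 -0.313]] [[ 0.479 -0.301]]
ring [[ 0.529 -0.151]] [[ 0.52  -0.142]]
head [[0.539 0.169]] [[0.537 0.171]]
cover [[0.483 0.314]] [[0.471 0.312]]
pile [[0.564 0.01 ]] [[0.559 0.005]]
```

View pics/wrist0.png

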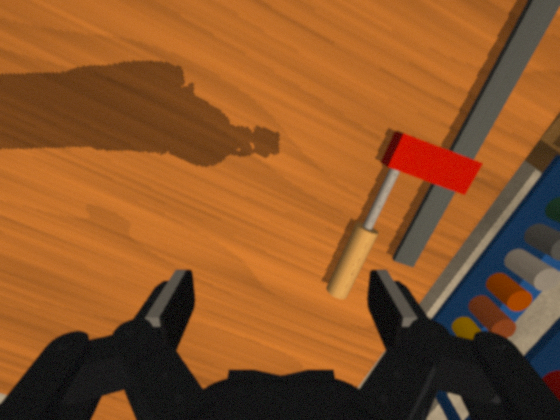

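The wrist view shows only bare bench, the chisel and a clamp. The gripper fills the bottom edge and the image's up direction is tool +x.

Call:
carry_out(moves="0.5 -0.42 0 0 1; 1 -0.85 0 0 1")

```text
clock: 0.4
ee_pos: [0.3287, -0.4731, 0.2446]
ee_rot: [-0.0, 0.976, 0.217, 0.0]
ft_force: [1.6, -0.3, 1.1]
gripper_width: 0.0851
grasp_force: 0.0
```

Call:
carry_out(moves="0.5 -0.42 0 0 1; 1 -0.85 0 0 1")

```text
clock: 0.65
ee_pos: [0.3808, -0.3586, 0.2452]
ee_rot: [0.0, 0.976, 0.218, -0.0]
ft_force: [1.6, -0.7, 0.6]
gripper_width: 0.0855
grasp_force: 0.0
```

Call:
carry_out(moves="0.5 -0.42 0 0.1 1; 1 -0.85 0 0.2 1; 1 -0.85 0 0.28 1; 1 -0.85 0 0.28 1")

```text
clock: 1.15
ee_pos: [0.4347, -0.2403, 0.2452]
ee_rot: [0.0, 1.0, 0.002, -0.0]
ft_force: [-0.9, -0.7, -0.4]
gripper_width: 0.0849
grasp_force: 0.0
```

```bash
python3 - <<'E'
from bench import r,cams
from h import *
s=r.get_state();print(s['clock'],s['ee_pos'],yaw(s),s['ft_force'])
c=cams.camera('wrist');cv2.imwrite('pics/w1.png',c['pixels']);np.savez('w1.npz',**c)
E
```

```text
1.15 [ 0.43468552 -0.24026451  0.2452374 ] 0.2034283334479442 [-0.90024052 -0.74600066 -0.4342456 ]
```

View pics/w1.png

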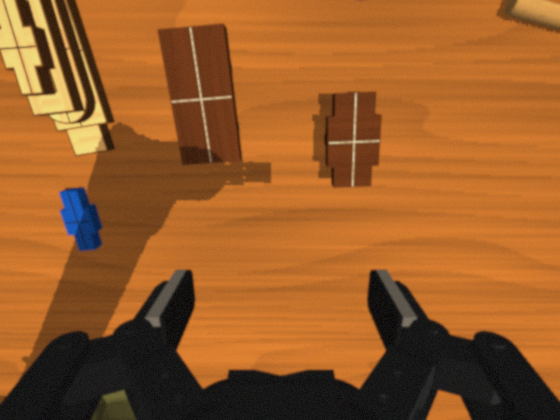

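The ring cross is at (202,99), its long line running from (191,28) to (212,162). The bridge cross is at (354,141), its line from (357,93) to (352,186). The pile is at the upper left and a blue decoy at (80,218).

Call:
carry_out(moves="0 -0.5 0 0 1; 0 -1 0 0 1")

```text
clock: 1.45
ee_pos: [0.434, -0.1417, 0.2451]
ee_rot: [-0.0, 1.0, -0.001, -0.0]
ft_force: [0.3, 0.4, 0.6]
gripper_width: 0.0854
grasp_force: 0.0
```

Call:
carry_out(moves="0 -0.5 0 0 1; 0 -1 0 0 1")

```text
clock: 1.7
ee_pos: [0.4343, -0.0412, 0.2453]
ee_rot: [0.0, 1.0, -0.0, 0.0]
ft_force: [0.5, -0.2, 0.3]
gripper_width: 0.0854
grasp_force: 0.0
```

Call:
carry_out(moves="0 -0.5 0 0 1; 0 -1 0 0 1")

```text
clock: 1.95
ee_pos: [0.4346, 0.0588, 0.2454]
ee_rot: [0.0, 1.0, -0.0, 0.0]
ft_force: [1.4, -0.4, -0.6]
gripper_width: 0.0854
grasp_force: 0.0
```

Call:
carry_out(moves="0 -0.5 0 0 1; 0 -1 0 0 1; 0 -1 0 0 1; 0 -1 0 0 1")

```text
clock: 2.45
ee_pos: [0.4349, 0.1572, 0.2451]
ee_rot: [0.0, 1.0, -0.0, -0.0]
ft_force: [0.3, -0.7, 0.9]
gripper_width: 0.0856
grasp_force: 0.0
```

```bash
python3 - <<'E'
from bench import r,cams
from h import *
s=r.get_state();print(s['clock'],s['ee_pos'],yaw(s),s['ft_force'])
c=cams.camera('wrist');cv2.imwrite('pics/w2.png',c['pixels']);np.savez('w2.npz',**c)
E
```

```text
2.45 [0.43494208 0.15717266 0.24507074] -0.056059605773646166 [ 0.32647395 -0.68736574  0.9314917 ]
```

View pics/w2.png

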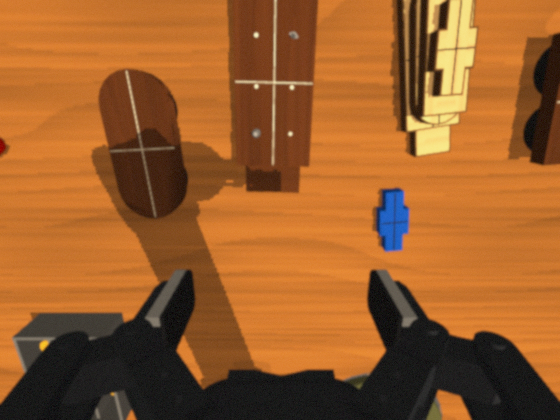

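The headstock cross is at (274,82), with the round pin at about (257,133) and the diamond pin at (293,36). The cover cross is at (143,149), its line from (127,70) to (156,216). The bridge template's cross is at about (457,48).

```bash
cat >> h.py <<'E'
def line(c,a,b,dark=False,w=5):
    g=c['pixels'].astype(float).min(2); m=np.zeros(g.shape,np.uint8); cv2.line(m,a,b,255,2*w)
    ys,xs=np.nonzero(m); v=g[ys,xs]*(-1 if dark else 1); k=v>np.percentile(v,80)
    f=cv2.fitLine(np.c_[xs,ys][k].astype(np.float32),cv2.DIST_HUBER,0,.01,.01).ravel(); return f
def cross(c,L,T,z,dark=False,w=5):
    f,g=line(c,*L,dark,w),line(c,*T,dark,w)
    t=np.linalg.solve(np.c_[f[:2],-g[:2]],g[2:]-f[2:]); p=f[2:]+t[0]*f[:2]
    q=ray(c,[p,p+30*f[:2],p+30*g[:2]],z); d=q[1]-q[0]; e=q[2]-q[0]
    return p.round(1),q[0].round(4),[round(np.degrees(np.arctan2(d[1],d[0]))%180,1),round(np.degrees(np.arctan2(e[1],e[0]))%180,1)]
E
python3 - <<'E'
from h import *
a,b=np.load('w1.npz'),np.load('w2.npz'); a,b=[{k:x[k] for k in x} for x in (a,b)]
print('ring',cross(a,((192,32),(211,158)),((173,101),(230,97)),.04))
print('bridge',cross(a,((357,96),(352,183)),((330,142),(378,141)),.04))
print('head',cross(b,((275,4),(273,160)),((237,81),(310,83)),.04))
print('cover',cross(b,((128,74),(155,212)),((113,150),(172,148)),.04))
print('bridge tpl',cross(b,((460,10),(455,90)),((443,47),(472,47)),.064,True,4))
print('tcp',proj(b,[[.435,.157,.05]]))
print('pins',ray(b,[(257,133),(293,36)],.054))
E
```

```text
ring (array([200.9,  99. ], dtype=float32), array([ 0.5218, -0.159 ]), [np.float64(4.7), np.float64(94.8)])
bridge (array([353.8, 141.6], dtype=float32), array([ 0.4793, -0.3195]), [np.float64(2.6), np.float64(92.6)])
head (array([273.7,  82.3], dtype=float32), array([0.5381, 0.1631]), [np.float64(178.7), np.float64(88.7)])
cover (array([141.6, 149.1], dtype=float32), array([0.4714, 0.3064]), [np.float64(2.8), np.float64(93.0)])
bridge tpl (array([455.8,  48.2], dtype=float32), array([ 0.5651, -0.0027]), [np.float64(4.2), np.float64(93.5)])
tcp [[279.87000985 184.0403496 ]]
pins [[0.48956039 0.18016117]
 [0.57691816 0.14455044]]
```

Call:
carry_out(moves="0.3 0.5 0 0 1; 0.6 1 0 0 1")

```text
clock: 2.75
ee_pos: [0.4953, 0.0557, 0.2455]
ee_rot: [0.001, 1.0, -0.001, 0.0]
ft_force: [0.8, -0.3, 0.9]
gripper_width: 0.0853
grasp_force: 0.0
```

Call:
carry_out(moves="0.3 0.4 0.4 -0.04 1; 0.5 0.55 1 -0.04 1; 0.5 0.55 1 -0.04 1;0.5 0.55 1 -0.04 1")

```text
clock: 3.25
ee_pos: [0.5445, 0.0036, 0.1461]
ee_rot: [-0.0, 1.0, 0.031, 0.0]
ft_force: [0.2, 0.2, 0.7]
gripper_width: 0.085
grasp_force: 0.0
```

```bash
python3 - <<'E'
from bench import r,cams
from h import *
s=r.get_state();print(s['clock'],s['ee_pos'],yaw(s))
c=cams.camera('wrist');cv2.imwrite('pics/w3.png',c['pixels']);np.savez('w3.npz',**c)
print(c['pose'].round(4).tolist(),proj(c,[s['ee_pos'],s['ee_pos']*[1,1,0]+[0,0,.064]]))
E
```

```text
3.25 [0.54450519 0.00358822 0.1460779 ] 3.552549963432315
[[0.0618, 0.9432, 0.3265, 0.6279], [-0.9981, 0.0588, 0.0189, 0.0075], [-0.0013, -0.327, 0.945, 0.2745], [0.0, 0.0, 0.0, 1.0]] [[278.45873708 284.68765803]
 [279.3765039  222.40916352]]
```

View pics/w3.png

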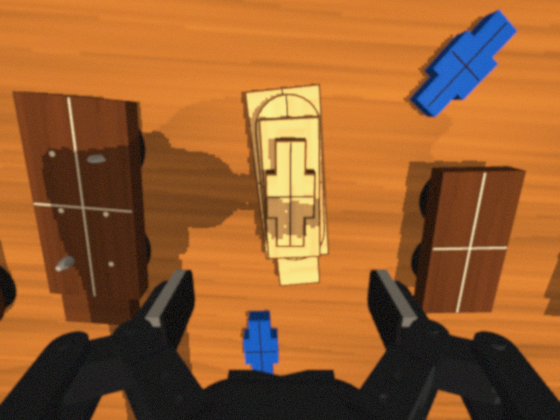

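The bridge template's cross is at about (291,195). The ring blank's cross is at (469,248) and the headstock's at (83,208), and both serve as consistency checks.

```bash
python3 - <<'E'
from bench import r
from h import *
c=np.load('w3.npz'); c={k:c[k] for k in c}
print('tpl',cross(c,((291,145),(290,242)),((270,196),(311,196)),.064,True,4))
print('head',cross(c,((70,102),(95,290)),((38,204),(128,211)),.04))
print('ring',cross(c,((484,178),(459,307)),((436,247),(503,249)),.04))
print(goto(r.get_state(),[.565,0,.06],4))
E
python3 -c "
import cv2;i=cv2.imread('pics/w3.png')[70:300,220:350];cv2.imwrite('pics/w3c.png',cv2.resize(i,None,fx=2.5,fy=2.5))"
```

```text
tpl (array([290.1, 197.1], dtype=float32), array([ 0.5645, -0.0029]), [np.float64(3.9), np.float64(96.5)])
head (array([ 82.6, 207.4], dtype=float32), array([0.5381, 0.1632]), [np.float64(178.6), np.float64(88.6)])
ring (array([469.5, 248. ], dtype=float32), array([ 0.5218, -0.1592]), [np.float64(4.7), np.float64(94.9)])
[ 0.195  0.055  0.872 -0.004]
```

View pics/w3c.png

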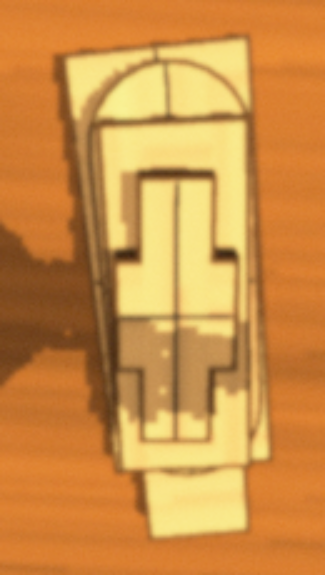

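Call:
carry_out(moves="0.19 0.085 0.4 0 0.7; 0.19 0.085 0.75 0 0.7; 0.19 0.085 0.85 0 0.7; 0.19 0.085 0.85 0 0.6; 0.19 0.085 0.85 0 0.6", force=30)

```text
clock: 3.92
ee_pos: [0.5654, -0.0031, 0.0626]
ee_rot: [0.0, 0.999, 0.032, 0.002]
ft_force: [0.6, -0.3, 0.4]
gripper_width: 0.0512
grasp_force: 0.0
```

Call:
carry_out(moves="0 0 0 0 0.3; 0 0 0 0 0.3;0 0 0 0 0.3; 0 0 0 0 0.3;0 0 0 0 0.3")

```text
clock: 4.55
ee_pos: [0.5652, -0.0033, 0.0621]
ee_rot: [0.0, 1.0, 0.031, 0.001]
ft_force: [-0.4, 0.4, 7.4]
gripper_width: 0.0352
grasp_force: 31.6
```

```bash
python3 - <<'E'
from bench import r,cams
from h import *
s=r.get_state();print(s['clock'],s['ee_pos'],yaw(s),s['gripper_width'],s['grasp_force'],s['ft_force'])
c=cams.camera('side');cv2.imwrite('pics/s4.png',cv2.resize(c['pixels'][130:270,200:420],None,fx=3,fy=3))
E
```

```text
4.55 [ 0.5651781  -0.00333834  0.06208579] 3.600529378599705 0.03516495682816977 31.558862328529358 [-0.41258991  0.43200937  7.36906584]
```

View pics/s4.png

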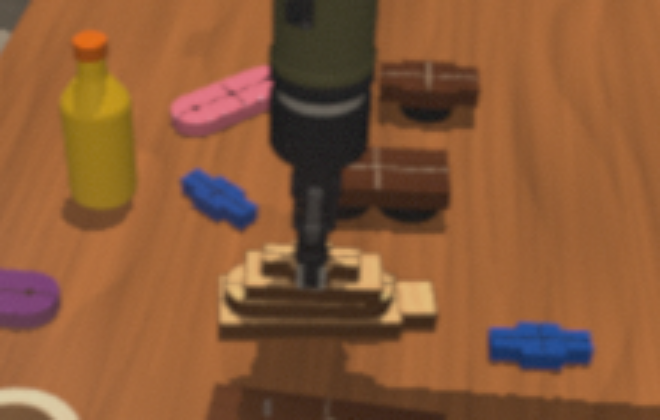

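The fingers hold the wide middle of the bridge, opening 35 mm. I lift it and carry it to the bridge blank.

Call:
carry_out(moves="0 0 -0.2 0 0.3; 0 0 -0.5 0 0.3; 0 0.3 -0.6 0 0.3; 0 0.7 -0.6 0 0.3; 0 1 -0.6 0 0.3")

```text
clock: 5.22
ee_pos: [0.5706, -0.1053, 0.1218]
ee_rot: [0.001, 1.0, 0.031, 0.001]
ft_force: [-0.1, 0.2, -0.8]
gripper_width: 0.0356
grasp_force: 30.7
```

Call:
carry_out(moves="-0.3 0.5 0 0 0.3; -0.6 1 0 0 0.3")

```text
clock: 5.48
ee_pos: [0.5164, -0.208, 0.1216]
ee_rot: [0.0, 0.999, 0.032, 0.001]
ft_force: [0.3, 0.0, 0.1]
gripper_width: 0.0353
grasp_force: 30.7
```

Call:
carry_out(moves="-0.3 0.5 0 0 0.3; -0.45 1 0 0.01 0.3; -0.45 1 0 0.01 0.3; -0.45 1 0 0.01 0.3")

```text
clock: 5.98
ee_pos: [0.4784, -0.3089, 0.1211]
ee_rot: [-0.0, 1.0, 0.024, 0.0]
ft_force: [0.4, 1.0, -0.6]
gripper_width: 0.035
grasp_force: 30.7
```

```bash
python3 - <<'E'
from bench import r,cams
from h import *
s=r.get_state();print(s['clock'],s['ee_pos'],yaw(s),s['gripper_width'],s['grasp_force'])
print(goto(s,[.480,-.3199,.0545],2.3))
E
```

```text
5.975 [ 0.47842446 -0.30891579  0.12112587] 2.6947271226476825 0.03502384964497525 30.71141481399536
[0.011 0.11  0.666 0.004]
```

Call:
carry_out(moves="0.01 0.11 0.2 0 0.3; 0.01 0.11 0.5 0 0.3; 0.01 0.11 0.62 0 0.3; 0.01 0.11 0.66 0 0.3; 0.01 0.11 0.67 0 0.3")

```text
clock: 6.6
ee_pos: [0.48, -0.3197, 0.0541]
ee_rot: [-0.0, 1.0, 0.024, -0.0]
ft_force: [-2.7, 1.5, 8.1]
gripper_width: 0.035
grasp_force: 31.7
```

Call:
carry_out(moves="0 0 0 0 0.3; 0 0 0 0 0.5; 0 0 0 0 0.6; 0 0 -0.2 0 0.6; 0 0 -0.9 0 0.7")

```text
clock: 7.22
ee_pos: [0.4774, -0.3192, 0.1345]
ee_rot: [-0.002, 1.0, 0.024, -0.003]
ft_force: [0.9, -1.1, 1.1]
gripper_width: 0.0597
grasp_force: 0.0
```

```bash
python3 - <<'E'
from bench import r,cams
from h import *
s=r.get_state();print(s['clock'],s['ee_pos'],yaw(s),s['gripper_width'],s['grasp_force'])
c=cams.camera('wrist');cv2.imwrite('pics/w5.png',c['pixels']);np.savez('w5.npz',**c)
E
```

```text
7.225 [ 0.47742044 -0.31921028  0.1344739 ] 2.7051748161932005 0.05968336323639335 0.0
```

View pics/w5.png

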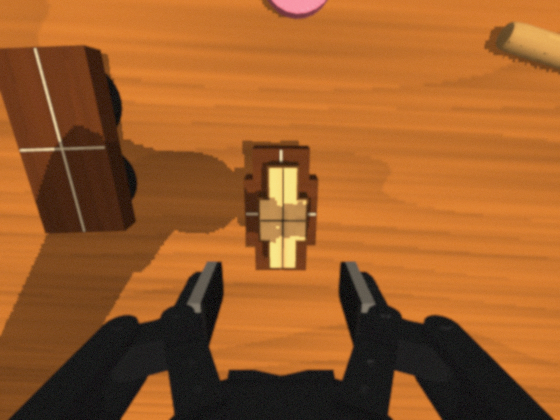

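The bridge lies on its blank with its cross at about (282,220). The blank's line stubs are at (249,213), (314,213) and (281,155).

```bash
python3 - <<'E'
from bench import r
from h import *
c=np.load('w5.npz'); c={k:c[k] for k in c}
print('tpl',cross(c,((282,170),(283,265)),((262,220),(303,220)),.056,True,4))
print('blank',ray(c,[(281,155),(249.5,213.5),(312,213.5)],.04))
print(goto(r.get_state(),[.548,-.0029,.16],4))
E
```

```text
tpl (array([282.8, 220.2], dtype=float32), array([ 0.4803, -0.3213]), [np.float64(2.8), np.float64(92.6)])
blank [[ 0.52473966 -0.3177904 ]
 [ 0.47830371 -0.29551414]
 [ 0.48067818 -0.34393068]]
[ 0.799 -3.158 -0.14  -0.014]
```

Call:
carry_out(moves="0.1 -0.5 -0.15 0 0.8; 0.2 -1 -0.15 0 0.8")

```text
clock: 7.52
ee_pos: [0.4965, -0.2193, 0.1539]
ee_rot: [0.001, 1.0, 0.023, 0.002]
ft_force: [0.9, 0.0, -0.3]
gripper_width: 0.0684
grasp_force: 0.0
```

Call:
carry_out(moves="0.1 -0.5 0 0 0.8; 0.3 -1 0 0 0.8")

```text
clock: 7.78
ee_pos: [0.5205, -0.1171, 0.1524]
ee_rot: [0.001, 1.0, 0.023, 0.001]
ft_force: [0.7, -0.2, 0.2]
gripper_width: 0.0682
grasp_force: 0.0
```

Call:
carry_out(moves="0.1 -0.5 0 0 0.9; 0.3 -1 0 -0.01 0.9; 0.3 -1 0 -0.01 0.9; 0.3 -1 0 -0.01 0.9")

```text
clock: 8.28
ee_pos: [0.5456, -0.0173, 0.1516]
ee_rot: [0.001, 1.0, 0.032, 0.001]
ft_force: [1.5, -0.5, -0.1]
gripper_width: 0.0767
grasp_force: 0.0
```

```bash
python3 - <<'E'
from bench import r,cams
from h import *
s=r.get_state();print(s['clock'],s['ee_pos'],yaw(s))
c=cams.camera('wrist');np.savez('w6.npz',**c);cv2.imwrite('pics/w6.png',cv2.resize(c['pixels'][90:340,200:380],None,fx=2.4,fy=2.4))
E
```

```text
8.275 [ 0.54564188 -0.0173309   0.15164005] 3.6161594474626906
```

View pics/w6.png

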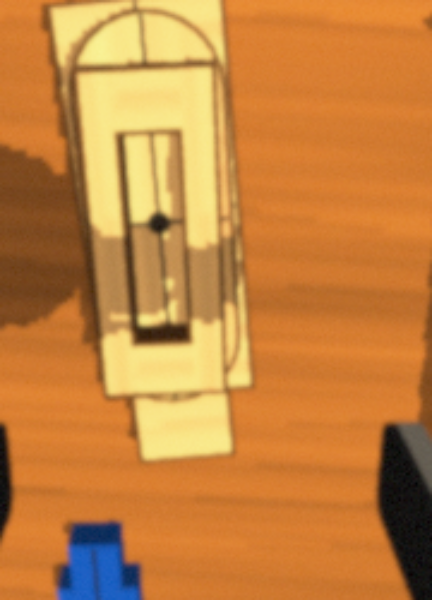

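In the crop, the ring's top corners are at (76,68), (213,66), (224,391) and (106,397). The cover's cross shows through the window at (158,222).

```bash
python3 - <<'E'
from bench import r
from h import *
c=np.load('w6.npz'); c={k:c[k] for k in c}
q=ray(c,np.array([(76,68),(213,66),(224,391),(106,397)])/2.4+[200,90],.048)
print(q.round(4),q.mean(0)); d=q[0]+q[1]-q[2]-q[3];print(np.degrees(np.arctan2(d[1],d[0])))
k=ray(c,np.array([(158,222),(151,132),(168,325)])/2.4+[200,90],.032);d=k[1]-k[2];print(k[0],np.degrees(np.arctan2(d[1],d[0])))
m=q.mean(0);print(goto(r.get_state(),[m[0],m[1],.048],3))
E
```

```text
[[ 0.6163  0.0218]
 [ 0.6195 -0.0196]
 [ 0.5103 -0.0313]
 [ 0.5053  0.0101]] [ 0.56287311 -0.00477388]
6.0812473030839085
[ 0.56585123 -0.00473349] 7.623829214871482
[ 0.182 -0.124  1.034  0.006]
```

Call:
carry_out(moves="0.18 -0.12 0.3 -0.027 0.8; 0.18 -0.12 0.8 -0.027 0.75; 0.18 -0.12 1 -0.027 0.7; 0.18 -0.12 1 -0.027 0.7")

```text
clock: 8.82
ee_pos: [0.5615, -0.0051, 0.0498]
ee_rot: [-0.0, 0.999, 0.052, -0.001]
ft_force: [0.3, 0.9, -0.8]
gripper_width: 0.0598
grasp_force: 0.0
```

Call:
carry_out(moves="0 0 0.02 0 0.6; 0 0 0.02 0 0.4; 0 0 0.02 0 0.4; 0 0 0.02 0 0.4; 0 0 0.02 0 0.4")

```text
clock: 9.45
ee_pos: [0.564, -0.0041, 0.0506]
ee_rot: [0.001, 0.999, 0.052, 0.002]
ft_force: [-0.7, -0.2, 6.5]
gripper_width: 0.0431
grasp_force: 31.9
```

```bash
python3 - <<'E'
from bench import r,cams
from h import *
s=r.get_state();print(s['clock'],s['ee_pos'],yaw(s),s['gripper_width'],s['grasp_force'],s['ft_force'])
y=yaw(s);off=np.array([.5629,-.0048])-s['ee_pos'][:2];off[1]=0
print(goto(s,[.5218-off[0],-.1592,s['ee_pos'][2]+.0085],y-1.4),off)
E
```

```text
9.45 [ 0.56397244 -0.004101    0.05062167] 6.0120147693190065 0.043109090154886856 31.936277747154236 [-0.65801341 -0.18977162  6.52001537]
[-0.571  1.499 -0.085  0.016] [-0.00107244  0.        ]
```

Call:
carry_out(moves="0 0 -0.2 0 0.4; 0 0 -0.5 0 0.4; 0 0.2 -0.65 0 0.4; -0.1 0.5 -0.65 0 0.4; -0.2 0.8 -0.65 0 0.4")

```text
clock: 10.07
ee_pos: [0.5513, -0.0859, 0.1154]
ee_rot: [0.0, 0.999, 0.053, 0.001]
ft_force: [-1.0, 0.1, -0.9]
gripper_width: 0.043
grasp_force: 31.2
```

Call:
carry_out(moves="-0.2 0.4 0 0.016 0.4; -0.37 0.7 0 0.016 0.4; -0.37 0.7 0 0.016 0.4; -0.37 0.7 0 0.016 0.4")

```text
clock: 10.58
ee_pos: [0.5221, -0.1582, 0.1147]
ee_rot: [-0.0, 0.999, 0.04, 0.001]
ft_force: [0.4, 1.2, -1.0]
gripper_width: 0.0429
grasp_force: 31.2
```

```bash
python3 - <<'E'
from bench import r,cams
from h import *
s=r.get_state();print(s['clock'],s['ee_pos'],yaw(s),s['gripper_width'],s['grasp_force'])
print(goto(s,[.5229,-.1592,.0586],4.7))
E
```

```text
10.575 [ 0.52207295 -0.15823101  0.11470114] 4.614585043490009 0.04294716471624417 31.203569769859314
[ 0.007  0.01   0.561 -0.001]
```

Call:
carry_out(moves="0.01 0.01 0.2 0 0.4; 0.01 0.01 0.45 0 0.4; 0.01 0.01 0.53 0 0.4; 0.01 0.01 0.56 0 0.4; 0.01 0.01 0.57 0 0.4")

```text
clock: 11.2
ee_pos: [0.5225, -0.1585, 0.0582]
ee_rot: [-0.0, 0.999, 0.041, -0.001]
ft_force: [-8.5, 2.1, 20.0]
gripper_width: 0.0432
grasp_force: 33.7
```

```bash
python3 - <<'E'
from bench import r
s=r.get_state();print(s['clock'],s['ee_pos'],s['ft_force'],s['grasp_force'])
E
```

```text
11.2 [ 0.5224714  -0.1585426   0.05822474] [-8.47557884  2.13986226 19.95252361] 33.718847036361694
```

Contact, so I release, retreat and go back over the pile for the cover.

Call:
carry_out(moves="0 0 -0.01 0 0.5; 0 0 -0.01 0 0.65; 0 0 -0.01 0 0.7; 0 0 -0.2 0 0.7; 0 0 -0.7 0 0.8")

```text
clock: 11.82
ee_pos: [0.521, -0.1594, 0.1263]
ee_rot: [-0.001, 0.999, 0.04, -0.002]
ft_force: [-0.1, -0.2, 0.4]
gripper_width: 0.0685
grasp_force: 0.0
```

Call:
carry_out(moves="0.05 -0.5 -0.2 0 0.9; 0.15 -1 -0.3 0 0.9")

```text
clock: 12.08
ee_pos: [0.5308, -0.0585, 0.1598]
ee_rot: [0.001, 0.999, 0.039, 0.002]
ft_force: [0.4, -0.1, -0.7]
gripper_width: 0.0769
grasp_force: 0.0
```

Call:
carry_out(moves="0.05 -0.5 0 -0.02 1; 0.1 -0.5 0 -0.02 1; 0.1 -0.5 0 -0.02 1")

```text
clock: 12.45
ee_pos: [0.5361, -0.0088, 0.1576]
ee_rot: [0.0, 0.998, 0.056, 0.001]
ft_force: [0.0, -1.1, -0.4]
gripper_width: 0.0855
grasp_force: 0.0
```

```bash
python3 - <<'E'
from bench import r,cams
from h import *
s=r.get_state();print(s['clock'],s['ee_pos'],yaw(s),s['gripper_width'])
c=cams.camera('wrist');np.savez('w7.npz',**c);cv2.imwrite('pics/w7.png',cv2.resize(c['pixels'],None,fx=1.4,fy=1.4))
E
```

```text
12.45 [ 0.53612885 -0.00876748  0.15762911] 6.401395823275111 0.08550588470279402
```

View pics/w7.png

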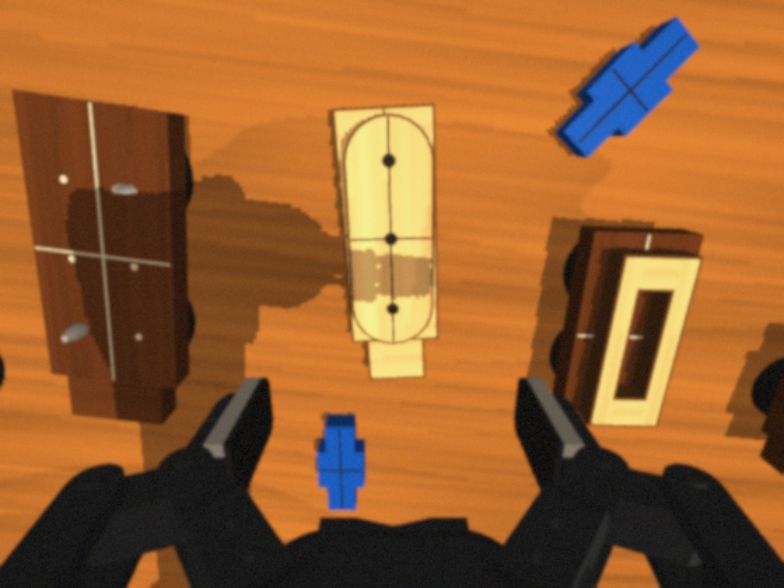

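The ring lies on its blank, with top corners (at 1.4x) at (627,256), (699,257), (658,425) and (593,424). The cover cross is at (391,238) and the headstock ledge shows around it.

```bash
python3 - <<'E'
from bench import r
from h import *
c=np.load('w7.npz'); c={k:c[k] for k in c}
q=ray(c,np.array([(627,256),(699,257),(658,425),(593,424)])/1.4,.056)
d=q[0]+q[1]-q[2]-q[3];print('ring',q.mean(0),np.degrees(np.arctan2(d[1],d[0])))
s=[(277,85),(280,240)],[(254,170),(305,170)]
C=cross(c,*s,.032,True,4);print('cover',C)
q=ray(c,np.array([(332,109),(434,104),(437,338),(353,341)])/1.4,.016)
d=q[0]+q[1]-q[2]-q[3];print('hs',q.mean(0),np.degrees(np.arctan2(d[1],d[0])))
print(goto(r.get_state(),[C[1][0],C[1][1],.034],C[2][0]))
E
```

```text
ring [ 0.52285889 -0.16082536] 5.738140745026852
cover (array([278.6, 170. ], dtype=float32), array([ 0.5661, -0.0046]), [np.float64(7.7), np.float64(96.5)])
hs [ 0.56566446 -0.00422715] 9.163676293304315
[ 0.306 -0.016  1.233 -0.015]
```

Call:
carry_out(moves="0.15 -0.01 0.4 -0.013 0.9; 0.3 -0.015 0.9 -0.013 0.9; 0.3 -0.015 1 -0.013 0.9; 0.3 -0.015 1 -0.013 0.9")

```text
clock: 13.0
ee_pos: [0.5647, -0.0044, 0.0568]
ee_rot: [-0.0, 0.998, 0.065, -0.001]
ft_force: [-0.1, 0.2, 0.8]
gripper_width: 0.0772
grasp_force: 0.0
```

Call:
carry_out(moves="0 0 0.15 0 0.8; 0 0 0.22 0 0.7; 0 0 0.22 0 0.5; 0 0 0.22 0 0.5; 0 0 0.22 0 0.5")

```text
clock: 13.62
ee_pos: [0.5653, -0.0035, 0.035]
ee_rot: [0.0, 0.998, 0.066, 0.0]
ft_force: [-0.1, 0.2, -1.1]
gripper_width: 0.051
grasp_force: 32.2
```

Call:
carry_out(moves="0 0 0 0 0.5; 0 0 0 0 0.5")

```text
clock: 13.88
ee_pos: [0.5653, -0.0035, 0.0348]
ee_rot: [0.0, 0.998, 0.066, 0.0]
ft_force: [0.5, -0.4, -0.2]
gripper_width: 0.051
grasp_force: 32.2
```

```bash
python3 - <<'E'
from bench import r,cams
from h import *
s=r.get_state();print(s['clock'],s['ee_pos'],yaw(s),s['gripper_width'],s['grasp_force'],s['ft_force'])
off=.5661-s['ee_pos'][0]
print(goto(s,[.4714-off,.3064,.18],yaw(s)-4.8),off)
E
```

```text
13.875 [ 0.56527597 -0.00352224  0.03483377] 7.562194070964618 0.05100798771317128 32.211429476737976 [ 0.54373856 -0.44670359 -0.24491636]
[-0.531 -3.197 -1.452  0.053] 0.0008240282402215415
```

Call:
carry_out(moves="0 0 -0.2 0 0.5; 0 0 -0.5 0 0.5; 0 0 -0.9 0 0.5; 0 -0.3 -1 0 0.5; 0 -0.7 -1 0 0.5")

```text
clock: 14.5
ee_pos: [0.5575, 0.0656, 0.1378]
ee_rot: [0.001, 0.998, 0.064, 0.002]
ft_force: [0.2, -1.1, -0.7]
gripper_width: 0.0511
grasp_force: 32.3
```

Call:
carry_out(moves="0 -0.5 0 0 0.5; 0 -1 0 0 0.5")

```text
clock: 14.75
ee_pos: [0.5431, 0.1664, 0.1365]
ee_rot: [0.0, 0.998, 0.066, 0.001]
ft_force: [0.7, -0.5, -0.5]
gripper_width: 0.0513
grasp_force: 32.2
```

Call:
carry_out(moves="-0.1 -0.4 0 0.02 0.5; -0.25 -0.8 0 0.053 0.5; -0.25 -0.8 0 0.053 0.5")

```text
clock: 15.12
ee_pos: [0.5053, 0.2459, 0.1367]
ee_rot: [-0.001, 1.0, 0.028, 0.001]
ft_force: [0.0, -0.5, -0.2]
gripper_width: 0.0508
grasp_force: 32.2
```

Call:
carry_out(moves="-0.15 -0.4 0 0 0.5; -0.3 -0.7 0 0 0.5; -0.3 -0.7 0 0 0.5; -0.3 -0.7 0 0 0.5")

```text
clock: 15.62
ee_pos: [0.4753, 0.3083, 0.1354]
ee_rot: [0.0, 1.0, 0.024, 0.001]
ft_force: [-0.5, -0.6, -1.8]
gripper_width: 0.0508
grasp_force: 32.2
```

```bash
python3 - <<'E'
from bench import r
from h import *
s=r.get_state();print(s['clock'],s['ee_pos'],yaw(s),s['gripper_width'],s['grasp_force'])
print(goto(s,[.4706,.3064,.0586],2.8))
E
```

```text
15.625 [0.47529581 0.30829912 0.13538651] 2.7286563108334057 0.05075217336525177 32.24173307418823
[-0.048  0.017  0.768 -0.001]
```

Call:
carry_out(moves="-0.05 0.015 0.3 0 0.5; -0.05 0.015 0.6 0 0.5; -0.05 0.015 0.73 0 0.5; -0.05 0.015 0.76 0 0.5; -0.05 0.015 0.77 0 0.5")

```text
clock: 16.25
ee_pos: [0.4702, 0.3078, 0.0586]
ee_rot: [-0.0, 1.0, 0.024, 0.001]
ft_force: [0.4, 0.1, -1.1]
gripper_width: 0.0513
grasp_force: 32.2
```

```bash
python3 - <<'E'
from bench import r
s=r.get_state();print(s['clock'],s['ee_pos'],s['ft_force'],s['grasp_force'])
E
```

```text
16.25 [0.47019047 0.30782939 0.05862851] [ 0.43518088  0.05708173 -1.10484491] 32.24342107772827
```

No contact force yet, so I lower it a little more.

Call:
carry_out(moves="0 0.01 0.01 0 0.5; 0 0.01 0.015 0 0.5; 0 0.01 0.02 0 0.5")

```text
clock: 16.62
ee_pos: [0.4702, 0.3079, 0.0584]
ee_rot: [-0.0, 1.0, 0.024, 0.001]
ft_force: [-4.1, -1.1, 12.9]
gripper_width: 0.0512
grasp_force: 33.7
```

Call:
carry_out(moves="0 0 0 0 0.65; 0 0 0 0 0.8; 0 0 0 0 0.8; 0 0 -0.3 0 0.8; 0 0 -0.8 0 0.9")

```text
clock: 17.25
ee_pos: [0.4682, 0.3057, 0.1349]
ee_rot: [0.001, 1.0, 0.024, -0.002]
ft_force: [0.9, 0.8, 0.7]
gripper_width: 0.0767
grasp_force: 0.0
```

Call:
carry_out(moves="0.2 0.5 -0.1 0 1; 0.3 1 -0.2 0 1")

```text
clock: 17.5
ee_pos: [0.5051, 0.2075, 0.1567]
ee_rot: [-0.0, 1.0, 0.025, 0.001]
ft_force: [0.3, -1.0, -1.1]
gripper_width: 0.0853
grasp_force: 0.0
```

Call:
carry_out(moves="0.2 0.45 0 0.02 1; 0.2 0.45 0 0.047 1; 0.2 0.45 0 0.047 1; 0.2 0.45 0 0.047 1")

```text
clock: 18.0
ee_pos: [0.5259, 0.1653, 0.1557]
ee_rot: [-0.0, 1.0, -0.011, -0.0]
ft_force: [-0.0, 1.1, 0.4]
gripper_width: 0.0851
grasp_force: 0.0
```

```bash
python3 - <<'E'
from bench import r,cams
from h import *
s=r.get_state();print(s['clock'],s['ee_pos'],yaw(s),s['gripper_width'])
c=cams.camera('wrist');np.savez('w8.npz',**c);cv2.imwrite('pics/w8.png',cv2.resize(c['pixels'],None,fx=1.4,fy=1.4))
E
```

```text
18.0 [0.52586573 0.16525841 0.15573588] -1.307228074498834 0.08505640936195172
```

View pics/w8.png

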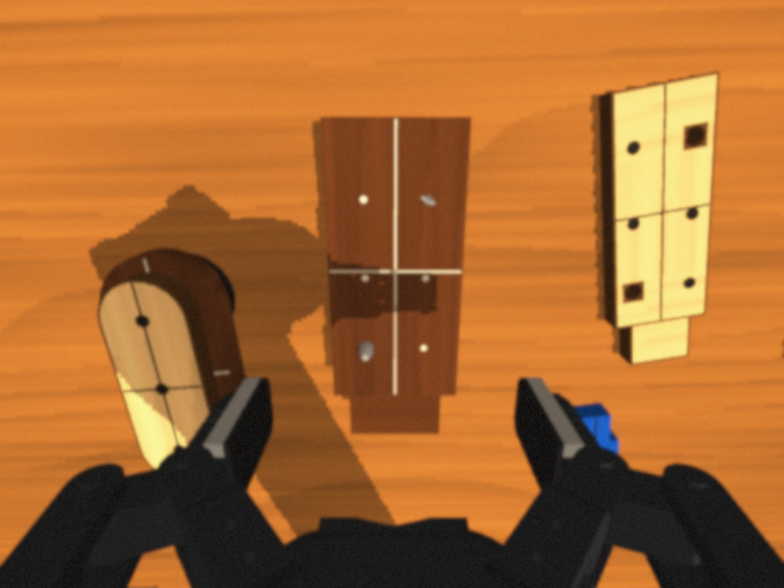

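The blank's cross is at (395,271) at 1.4x, with the round pin at (366,350) and the diamond at (428,200). The headstock template's holes are at (632,292) and (695,135), its cross at (663,213). The cover sits on its blank with its cross at (162,389).

```bash
python3 - <<'E'
from bench import r
from h import *
c=np.load('w8.npz'); c={k:c[k] for k in c}
f=lambda *p:[tuple(int(round(v/1.4)) for v in q) for q in p]
print('blank',cross(c,f((395,125),(395,385)),f((335,271),(455,271)),.04))
print('tpl',cross(c,f((664,90),(661,312)),f((622,219),(708,206)),.016,True,3))
print('cover',cross(c,f((137,300),(176,435)),f((125,391),(197,386)),.056,True,3), ray(c,np.array([(145,265),(222,373)])/1.4,.04))
print(goto(r.get_state(),[.5657-.012,-.0042+.002,.1317],9))
E
```

```text
blank (array([282. , 193.8], dtype=float32), array([0.5381, 0.1629]), [np.float64(178.7), np.float64(88.4)])
tpl (array([473. , 152.9], dtype=float32), array([ 0.5644, -0.0043]), [np.float64(9.2), np.float64(98.5)])
cover (array([115.4, 277.3], dtype=float32), array([0.4715, 0.3072]), [np.float64(2.6), np.float64(92.6)]) [[0.54529735 0.31038443]
 [0.4722569  0.27598373]]
[ 0.316  1.669  0.24  -0.114]
```

Call:
carry_out(moves="0.1 0.5 0 -0.05 1; 0.3 1 0 -0.1 1; 0.3 1 0.1 -0.114 1; 0.3 1 0.24 -0.114 1")

```text
clock: 18.55
ee_pos: [0.5538, 0.0648, 0.1314]
ee_rot: [-0.0, 0.997, 0.077, 0.0]
ft_force: [-0.7, 0.8, -0.2]
gripper_width: 0.0855
grasp_force: 0.0
```

Call:
carry_out(moves="0.1 0.4 0 0 1; 0.1 0.65 0 0 1; 0.1 0.65 0 0 1; 0.1 0.65 0 0 1")

```text
clock: 19.05
ee_pos: [0.573, 0.0038, 0.1314]
ee_rot: [-0.001, 0.997, 0.078, -0.0]
ft_force: [0.3, 1.8, 0.7]
gripper_width: 0.0854
grasp_force: 0.0
```

```bash
python3 - <<'E'
from bench import r,cams
from h import *
s=r.get_state();print(s['clock'],s['ee_pos'],yaw(s),s['gripper_width'])
c=cams.camera('wrist');np.savez('w9.npz',**c);cv2.imwrite('pics/w9.png',cv2.resize(c['pixels'],None,fx=1.4,fy=1.4))
p=proj(c,[.5644,-.0043,.016]);u=np.array([np.cos(np.radians(9)),np.sin(np.radians(9))]);n=np.array([-u[1],u[0]])
o=np.array([.5644,-.0043]);P=lambda a,b:tuple(int(round(v)) for v in proj(c,[*(o+a*u+b*n),.016])[0])
L=(P(-.07,0),P(.07,0));T=(P(0,.027),P(0,-.027));print(L,T)
print('tpl',cross(c,L,T,.016,True,4))
# holes: dark blobs
g=c['pixels'].min(2)
h=[]
for a,b in((-.05,.018),(.042,-.018),(-.05,-.018),(.042,.018)):
    x,y=P(a,b);w=g[y-11:y+12,x-11:x+12];print((x,y),w.min(),w.max())
E
```

```text
19.05 [0.57303788 0.00377569 0.13142643] 8.999159968428769 0.08536787364883042
((287, 289), (288, 134)) ((256, 218), (319, 219))
tpl (array([287.9, 219.1], dtype=float32), array([ 0.5639, -0.0046]), [np.float64(9.4), np.float64(96.2)])
(267, 270) 0 137
(310, 170) 9 137
(307, 270) 12 137
(266, 170) 24 135
```

View pics/w9.png

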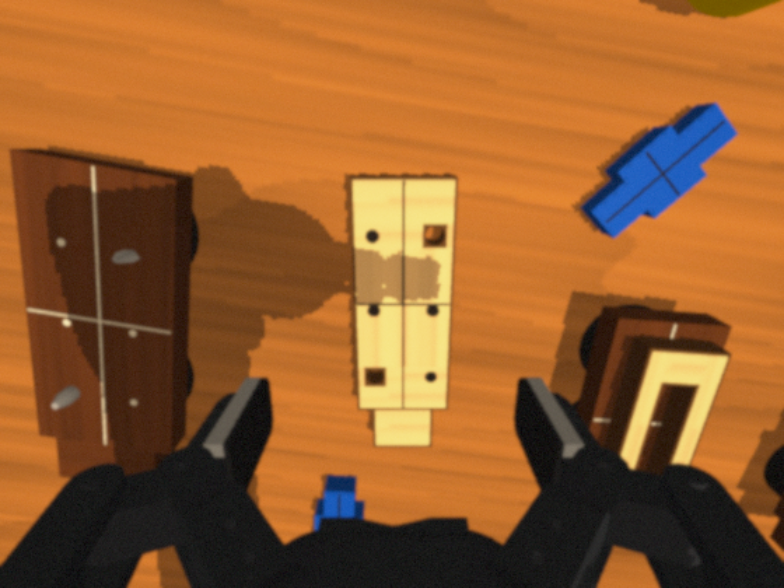

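In this view the template's cross is at (403,303) at 1.4x, with the round hole at (375,376.5) and the diamond hole at (434.5,235.5). I refine the pose from the holes, because the transverse line fit was disturbed by the shadow.

```bash
python3 - <<'E'
from bench import r
from h import *
c=np.load('w9.npz'); c={k:c[k] for k in c}
h=ray(c,np.array([(375,376.5),(434.5,235.5)])/1.4,.016)
d=h[1]-h[0];a=np.arctan2(d[1],d[0])-np.arctan2(-36,92);print(np.hypot(*d),np.degrees(a))
u=np.array([np.cos(a),np.sin(a)]);n=np.array([-u[1],u[0]])
o=h.mean(0)+.004*u;print('centre',o, ray(c,np.array([(403,303)])/1.4,.016))
g=line(c,tuple(int(v/1.4) for v in(403,185)),tuple(int(v/1.4) for v in(403,400)),True,3);q=ray(c,[g[2:],g[2:]+40*g[:2]],.016);e=q[1]-q[0];print(np.degrees(np.arctan2(e[1],e[0])))
print(goto(r.get_state(),[*o,.022],9.2))
E
```

```text
0.09892100536950932 9.292676605091538
centre [ 0.56569469 -0.00433324] [[ 0.56630513 -0.00420521]]
9.36671918584997
[-0.086  0.068  1.096 -0.002]
```

Call:
carry_out(moves="-0.08 0.07 0.3 -0.004 1; -0.08 0.07 0.7 -0.004 1; -0.08 0.07 0.9 -0.004 1; -0.08 0.07 0.9 -0.004 1", force=40)

```text
clock: 19.6
ee_pos: [0.5657, -0.006, 0.0407]
ee_rot: [-0.001, 0.997, 0.081, -0.001]
ft_force: [0.3, 0.2, -0.1]
gripper_width: 0.0853
grasp_force: 0.0
```

Call:
carry_out(moves="0 0 0.1 0 0.9; 0 0 0.19 0 0.8; 0 0 0.19 0 0.6; 0 0 0.19 0 0.6; 0 0 0.19 0 0.6")

```text
clock: 20.23
ee_pos: [0.5669, -0.0073, 0.0229]
ee_rot: [0.0, 0.997, 0.08, 0.0]
ft_force: [-0.7, 0.1, -0.7]
gripper_width: 0.058
grasp_force: 42.8
```

Call:
carry_out(moves="0 0 0 0 0.6; 0 0 0 0 0.6; 0 0 -0.2 0 0.6; 0 0 -0.6 0 0.6; 0 0 -1 0 0.6")

```text
clock: 20.85
ee_pos: [0.567, -0.007, 0.1252]
ee_rot: [0.0, 0.997, 0.08, 0.0]
ft_force: [0.6, 0.5, -1.0]
gripper_width: 0.058
grasp_force: 43.2
```

```bash
python3 - <<'E'
from bench import r,cams
from h import *
s=r.get_state();print(s['clock'],s['ee_pos'],yaw(s),s['gripper_width'],s['grasp_force'])
E
```

```text
20.85 [ 0.5669786  -0.00696928  0.12515893] 9.203480388636063 0.057961267308471995 43.20257127285004
```

```bash
cat > hand.py <<'E'
from bench import r,cams
from h import *
s=r.get_state();c=cams.camera('wrist');np.savez('w10.npz',**c)
v=rot(s);v/=np.hypot(*v);n=np.array([-v[1],v[0]]);z=s['ee_pos'][2]-.007
P=lambda a,b:proj(c,[*(s['ee_pos'][:2]+a*v+b*n),z])[0]
loc=lambda uv:np.c_[(ray(c,uv,z)-s['ee_pos'][:2])@v,(ray(c,uv,z)-s['ee_pos'][:2])@n]*1000
print(s['ee_pos'],yaw(s),'front corners px',P(.075,.03),P(.075,-.03),'hole',P(.042,-.018))
B=c['pixels'][:,:,0];m=(B>80).astype(np.uint8);L,R=P(.075,.03),P(.075,-.03)
y0=int(min(L[1],R[1]))-25;y1=int(P(.03,0)[1]);x0=int(L[0])-25;x1=int(R[0])+25
sub=m[y0:y1,x0:x1];ks=cv2.findContours(sub,cv2.RETR_EXTERNAL,cv2.CHAIN_APPROX_NONE)[0]
k=max(ks,key=cv2.contourArea).reshape(-1,2)+[x0,y0];q=loc(k)
fr=q[(abs(q[:,1])<24)&(q[:,0]>60)];l=q[(q[:,1]>24)&(q[:,0]<70)&(q[:,0]>38)];rr=q[(q[:,1]<-24)&(q[:,0]<70)&(q[:,0]>38)]
for nm,e in(('front',fr),('left',l),('right',rr)):
    print(nm,len(e),e.mean(0).round(2) if len(e) else '', np.polyfit(e[:,1],e[:,0],1)[0] if nm=='front' else np.polyfit(e[:,0],e[:,1],1)[0])
f=line(c,tuple(int(t) for t in P(.07,0)),tuple(int(t) for t in P(.036,0)),True,4);e=loc([f[2:],f[2:]+15*f[:2]]);d=e[0]-e[1];print('line',e[0],np.degrees(d[1]/d[0]))
cv2.imwrite('pics/hand.png',cv2.resize(c['pixels'][y0-20:y1+60,x0-20:x1+20],None,fx=3,fy=3));print(x0,y0)
E
python3 hand.py
```

```text
[ 0.5669786  -0.00696928  0.12515893] 9.203480388636063 front corners px [208.27099415 123.68314622] [348.58125025 123.66875733] hole [317.49080871 197.5616914 ]
front 170 [70.61 -0.47] 0.014663370914960816
left 72 [54.13 26.98] 0.03675164592227674
right 70 [ 54.5  -29.83] -0.007775255923842804
line [55.06167636 -1.24544605] -0.3800245615853182
183 98
```

View pics/hand.png

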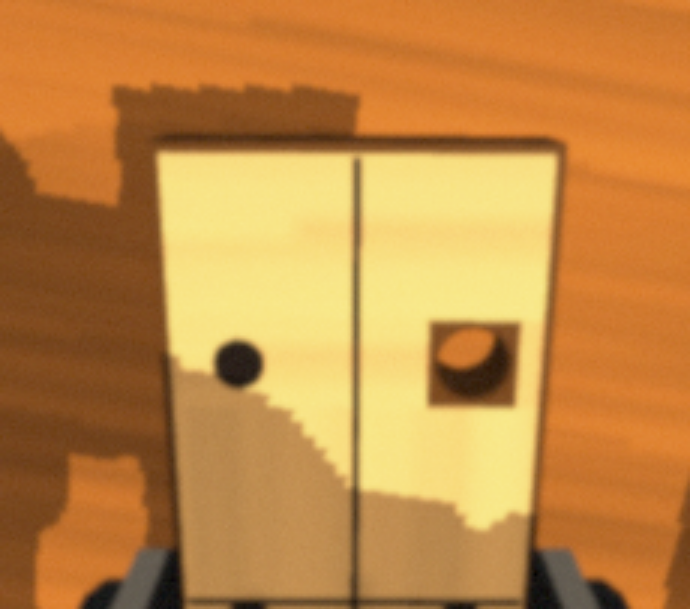

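In the crop (3x, offset (163,78)), the front corners are at (156,150) and (560,150). The centre line is at x=356, the transverse line at row 601 and the front hole at (474,364). I solve the in-hand height and offset from these.

```bash
python3 - <<'E'
from bench import r
from h import *
s=r.get_state();c=np.load('w10.npz');c={k:c[k] for k in c}
v=rot(s);v/=np.hypot(*v);n=np.array([-v[1],v[0]])
px=np.array([(156,150),(560,150),(356,150),(356,601),(474,364),(238,364),(187,601),(524,601)])/3+[163,78]
for dz in(-.007,-.010,-.013,-.016):
    q=ray(c,px,s['ee_pos'][2]+dz)-s['ee_pos'][:2];L=np.c_[q@v,q@n]*1000
    print(dz,(L[0]-L[1])[1].round(1),L[2:6].round(1).tolist(),(L[2]-L[3])[0].round(1),(L[6]-L[7])[1].round(1))
E
```

```text
-0.007 55.4 [[70.2, -1.3], [-0.8, -1.3], [39.5, -18.7], [39.5, 16.2]] 70.9 54.7
-0.01 56.6 [[69.9, -1.3], [-2.6, -1.3], [38.5, -19.2], [38.5, 16.6]] 72.6 55.9
-0.013 57.9 [[69.7, -1.3], [-4.5, -1.3], [37.6, -19.6], [37.6, 17.0]] 74.2 57.2
-0.016 59.2 [[69.5, -1.3], [-6.4, -1.3], [36.7, -20.0], [36.7, 17.4]] 75.9 58.5
```

Call:
carry_out(moves="0 -0.4 0 0 0.6; 0 -0.9 0 0.03 0.6; 0 -1 0 0.08 0.6; 0 -1 0 0.114 0.6; 0 -1 0 0.114 0.6")

```text
clock: 21.52
ee_pos: [0.5512, 0.0918, 0.1239]
ee_rot: [0.0, 1.0, -0.009, 0.001]
ft_force: [-0.6, 0.3, -1.6]
gripper_width: 0.0577
grasp_force: 43.2
```

```bash
python3 - <<'E'
from bench import r
from h import *
s=r.get_state();print(s['clock'],s['ee_pos'],yaw(s));print(goto(s,[.539,.1643,.085],-1.1))
E
```

```text
21.525 [0.5511713  0.09183284 0.12389951] -1.0093930378120437
[-0.134 -0.722  0.389  0.001]
```

Call:
carry_out(moves="-0.07 -0.4 0 0 0.6; -0.134 -0.722 0 0 0.6; -0.134 -0.722 0.2 0 0.6; -0.134 -0.722 0.38 0 0.6; -0.134 -0.722 0.38 0 0.6")

```text
clock: 22.15
ee_pos: [0.5377, 0.1617, 0.0826]
ee_rot: [0.001, 1.0, -0.01, -0.002]
ft_force: [0.3, 0.1, -1.2]
gripper_width: 0.0575
grasp_force: 43.2
```

```bash
python3 - <<'E'
from bench import r,cams
from h import *
s=r.get_state();c=cams.camera('wrist');np.savez('w11.npz',**c)
print(s['clock'],s['ee_pos'],yaw(s),s['ft_force'])
v=rot(s);v/=np.hypot(*v);n=np.array([-v[1],v[0]]);B=c['pixels'].astype(int)
P=lambda a,b,z:proj(c,[*(s['ee_pos'][:2]+a*v+b*n),z])[0]
zt=s['ee_pos'][2]-.007
for z in(zt,.04): print(z,P(.075,0,z),P(.085,0,z),P(0.042,-.018,z))
for u in(int(P(.08,0,.04)[0])-15,int(P(.08,0,.04)[0])+15):
    print(u,[tuple(int(t) for t in B[y,u]) for y in range(int(P(.085,0,.04)[1])-8,int(P(.075,0,zt)[1])+14)], int(P(.085,0,.04)[1])-8)
E
```

```text
22.15 [0.53771182 0.16170508 0.08256819] -1.1880721033470083 [ 0.28595921  0.06497971 -1.18117242]
0.07556818946314817 [278.02806916 124.11020706] [277.95508499  99.2091937 ] [317.17182435 197.99471215]
0.04 [278.53383451 119.50026467] [278.48651556  99.70497875] [310.13642325 179.49857603]
263 [(41, 115, 201), (43, 119, 201), (43, 117, 201), (47, 120, 203), (40, 113, 196), (43, 115, 197), (41, 108, 189), (36, 93, 162), (32, 71, 133), (26, 63, 120), (20, 60, 116), (28, 61, 119), (27, 62, 120), (27, 57, 117), (28, 62, 121), (18, 55, 116), (27, 59, 116), (31, 61, 121), (28, 60, 117), (33, 60, 121), (28, 59, 118), (29, 61, 120), (29, 62, 120), (32, 62, 118), (25, 60, 117), (25, 61, 117), (33, 61, 118), (26, 64, 119), (26, 58, 118), (25, 56, 112), (22, 44, 90), (11, 36, 72), (19, 39, 65), (22, 41, 72), (14, 54, 92), (31, 68, 110), (41, 85, 132), (66, 125, 169), (97, 174, 220), (115, 200, 236), (121, 210, 243), (120, 210, 243), (120, 213, 243), (120, 213, 242), (122, 214, 243), (124, 216, 243), (123, 217, 243)] 91
293 [(45, 116, 203), (41, 118, 203), (40, 114, 200), (48, 119, 205), (42, 117, 203), (44, 116, 203), (40, 112, 194), (41, 98, 174), (34, 78, 143), (32, 66, 124), (34, 61, 115), (22, 53, 110), (31, 56, 113), (31, 55, 111), (25, 55, 110), (27, 55, 111), (22, 55, 110), (15, 53, 108), (27, 62, 114), (30, 58, 113), (26, 55, 111), (29, 59, 113), (22, 54, 111), (20, 56, 111), (26, 58, 112), (24, 58, 113), (22, 55, 112), (18, 54, 107), (23, 58, 111), (19, 50, 100), (25, 47, 88), (17, 36, 70), (20, 37, 65), (24, 43, 73), (30, 61, 100), (34, 70, 116), (41, 81, 129), (63, 114, 160), (92, 167, 213), (111, 200, 237), (119, 212, 242), (121, 213, 243), (121, 213, 243), (122, 214, 242), (124, 214, 243), (124, 214, 243), (123, 216, 242)] 91
```

```bash
python3 - <<'E'
from bench import r
from h import *
c=np.load('w10.npz');c={k:c[k] for k in c}
e=np.array([.5669786,-.00696928,.12515893]);a=np.radians(9.2035)
v=np.array([np.cos(a),np.sin(a)]);n=np.array([-v[1],v[0]])
px=np.array([(156,150),(560,150),(356,150),(356,601),(474,364),(238,364)])/3+[163,78]
for dz in(-.005,-.007,-.009):
    q=ray(c,px,e[2]+dz)-e[:2];L=np.c_[q@v,q@n]*1000
    print(dz,(L[0]-L[1])[1].round(1),L[2:6].round(1).tolist(),(L[2]-L[3])[0].round(1))
for i in range(2):
    s=r.get_state();print(s['clock'],s['ee_pos'],yaw(s),s['joint_velocities'].round(3) if hasattr(s['joint_velocities'],'round') else '')
E
```

```text
-0.005 57.0 [[73.4, -1.4], [0.3, -1.5], [41.8, -19.4], [41.8, 16.6]] 73.0
-0.007 57.8 [[73.2, -1.4], [-0.9, -1.5], [41.1, -19.7], [41.1, 16.8]] 74.1
-0.009 58.7 [[73.1, -1.4], [-2.2, -1.5], [40.5, -19.9], [40.5, 17.1]] 75.2
22.2 [0.53847414 0.16228521 0.08367566] -1.1832620303993155 [ 0.001 -0.017 -0.013 -0.024 -0.005 -0.     0.   ]
22.2 [0.53847414 0.16228521 0.08367566] -1.1832620303993155 [ 0.001 -0.017 -0.013 -0.024 -0.005 -0.     0.   ]
```

```bash
python3 - <<'E'
from h import *
c=np.load('w11.npz');c={k:c[k] for k in c}
e=np.array([.53771182,.16170508,.08256819]);a=np.radians(-1.188);v=np.array([np.cos(a),np.sin(a)]);n=np.array([-v[1],v[0]])
B=c['pixels'].astype(float).min(2)
w=B[102:118,265:292].mean(0);wt=np.clip(w-45,0,None);us=(wt*np.arange(265,292)).sum()/wt.sum();print(w.round(),us)
out=[]
for y0,y1 in((134,150),(200,216)):
    w=B[y0:y1,265:295].mean(0);wt=np.clip(np.median(w)-15-w,0,None);ut=(wt*np.arange(265,295)).sum()/wt.sum();out.append((ut,(y0+y1-1)/2))
L=lambda p,z:np.c_[(ray(c,p,z)-e[:2])@v,(ray(c,p,z)-e[:2])@n]*1000
print(out,'blank stub',L([(us,109.5)],.04),'tpl',L(out,e[2]-.007))
E
```

```text
[ 27.  26.  27.  26.  26.  25.  24.  26.  26.  45. 101. 154. 165. 129.
  74.  37.  26.  26.  25.  27.  24.  24.  25.  24.  27.  26.  27.] 276.80116133082237
[(np.float64(281.5698324022346), 141.5), (np.float64(281.1899411449973), 207.5)] blank stub [[80.10296488  0.90703521]] tpl [[67.70145295 -1.51696698]
 [37.35519587 -1.36367549]]
```

Call:
carry_out(moves="0.006 -0.018 0 0 0.6; 0.006 -0.018 0.05 0 0.6; 0.006 -0.018 0.08 0 0.6; 0.006 -0.018 0.1 0 0.6; 0.006 -0.018 0.1 0 0.6")

```text
clock: 22.82
ee_pos: [0.5393, 0.1657, 0.0746]
ee_rot: [0.0, 1.0, -0.009, -0.0]
ft_force: [0.0, 0.3, -0.1]
gripper_width: 0.0578
grasp_force: 43.2
```

```bash
python3 - <<'E'
from bench import r
from h import *
s=r.get_state();print(s['clock'],s['ee_pos'],yaw(s),s['ft_force'],s['ft_torque'],s['grasp_force'])
E
```

```text
22.825 [0.53931155 0.16567543 0.07458028] -1.0759396950556643 [ 0.04090494  0.25824583 -0.13600333] [ 0.04607447 -0.01205589  0.00464816] 43.24742674827576
```

Call:
carry_out(moves="0 0 0 0 0.6; 0 0 0.03 0 0.6; 0 0 0.03 0 0.6")

```text
clock: 23.2
ee_pos: [0.5393, 0.1656, 0.0715]
ee_rot: [0.0, 1.0, -0.009, -0.0]
ft_force: [0.5, 1.2, -0.6]
gripper_width: 0.0576
grasp_force: 43.2
```

```bash
python3 - <<'E'
from bench import r
from h import *
s=r.get_state();print(s['clock'],s['ee_pos'],yaw(s),s['ft_force'],s['ft_torque'],s['grasp_force'])
E
```

```text
23.2 [0.5393044  0.16558946 0.07150093] -1.0809742889479386 [ 0.49982764  1.21825004 -0.59631866] [-0.034657    0.00153692 -0.00053296] 43.24533462524414
```

Call:
carry_out(moves="0 0.01 0 0 0.6; 0 0.01 0.02 0 0.6; 0 0.01 0.03 0 0.6; 0 0.01 0.03 0 0.6")

```text
clock: 23.7
ee_pos: [0.5394, 0.1647, 0.0687]
ee_rot: [0.0, 1.0, -0.009, -0.0]
ft_force: [-0.2, 0.1, -1.0]
gripper_width: 0.058
grasp_force: 43.2
```

```bash
python3 - <<'E'
from bench import r
from h import *
s=r.get_state();print(s['clock'],s['ee_pos'],yaw(s),s['ft_force'],s['ft_torque'],s['grasp_force'])
E
```

```text
23.7 [0.53939117 0.1647152  0.06868894] -1.0817433854948875 [-0.17474501  0.05901346 -0.98186094] [ 0.02018919 -0.0423554   0.02885992] 43.24658453464508
```

Call:
carry_out(moves="0 0 0.02 0 0.6; 0 0 0.04 0 0.6; 0 0 0.05 0 0.6; 0 0 0.05 0 0.6")

```text
clock: 24.2
ee_pos: [0.5394, 0.1647, 0.0637]
ee_rot: [0.0, 1.0, -0.009, -0.0]
ft_force: [1.0, -0.2, -1.5]
gripper_width: 0.0581
grasp_force: 43.2
```

Call:
carry_out(moves="0 0 0.005 0 0.6; 0 0 0.01 0 0.6; 0 0 0.01 0 0.6")

```text
clock: 24.58
ee_pos: [0.5395, 0.1647, 0.0628]
ee_rot: [0.0, 1.0, -0.009, 0.0]
ft_force: [-0.7, -0.3, -1.3]
gripper_width: 0.0578
grasp_force: 43.3
```

```bash
python3 - <<'E'
from bench import r
from h import *
s=r.get_state();print(s['clock'],s['ee_pos'],yaw(s),s['ft_force'],s['ft_torque'],s['grasp_force'])
E
```

```text
24.575 [0.53946121 0.16469438 0.06278629] -1.0792135955496023 [-0.70488645 -0.31077695 -1.31549512] [-0.03337947 -0.01714876  0.02567411] 43.257508277893066
```

Call:
carry_out(moves="0 0 0.006 0 0.6; 0 0 0.012 0 0.6; 0 0 0.012 0 0.6")

```text
clock: 24.95
ee_pos: [0.5395, 0.1647, 0.0625]
ee_rot: [0.0, 1.0, -0.009, 0.0]
ft_force: [-2.3, -0.9, 6.9]
gripper_width: 0.0577
grasp_force: 44.3
```

It is seated: contact came at the expected height. I release, retreat and check.

Call:
carry_out(moves="0 0 0 0 0.8; 0 0 0 0 1; 0 0 0 0 1; 0 0 -0.3 0 1; 0 0 -0.8 0 1")

```text
clock: 25.58
ee_pos: [0.5381, 0.1641, 0.1407]
ee_rot: [0.0, 1.0, -0.009, -0.002]
ft_force: [0.5, -0.9, 0.1]
gripper_width: 0.0854
grasp_force: 0.0
```

Call:
carry_out(moves="-0.1 0 -0.15 0 1; -0.1 0 -0.3 0 1; -0.1 0 -0.3 0 1; -0.1 0 -0.3 0 1")

```text
clock: 26.08
ee_pos: [0.5292, 0.1645, 0.1706]
ee_rot: [0.0, 1.0, -0.01, -0.001]
ft_force: [-0.7, -0.3, -0.5]
gripper_width: 0.0853
grasp_force: 0.0
```

```bash
python3 - <<'E'
from bench import r,cams
from h import *
s=r.get_state();c=cams.camera('wrist');np.savez('w12.npz',**c)
print(s['clock'],s['ee_pos'],yaw(s))
def chk(o,deg,z,lx,ly):
    a=np.radians(deg);u=np.array([np.cos(a),np.sin(a)]);n=np.array([-u[1],u[0]])
    P=lambda i,j:tuple(int(round(t)) for t in proj(c,[*(np.array(o)+i*u+j*n),z])[0])
    return cross(c,(P(-lx,0),P(lx,0)),(P(0,ly),P(0,-ly)),z,True,4)
print('hs',chk([.5385,.164],-1.3,.056,.065,.026))
print('cover',chk([.4714,.3064],2.8,.056,.05,.02))
# template top outline: light mask -> min area rect at z=.056
m=cv2.inRange(c['pixels'],(65,100,130),(255,255,255))
p=proj(c,[.5385,.164,.056])[0]
ks=[k for k in cv2.findContours(m,cv2.RETR_EXTERNAL,cv2.CHAIN_APPROX_NONE)[0] if cv2.pointPolygonTest(k,(float(p[0]),float(p[1])),False)>=0]
for k in ks:
    q=ray(c,k.reshape(-1,2),.056).astype(np.float32)*1000;print(cv2.minAreaRect(q))
E
```

```text
26.075 [0.52923666 0.16452714 0.17063842] -1.0970305852932072
hs (array([280. , 198.6], dtype=float32), array([0.5375, 0.1639]), [np.float64(178.8), np.float64(87.8)])
cover (array([123.5, 271.2], dtype=float32), array([0.4714, 0.3069]), [np.float64(3.5), np.float64(92.9)])
((528.0791625976562, 159.50550842285156), (66.86617279052734, 187.1080322265625), 88.73560333251953)
```

```bash
python3 -c "
from bench import r
print(r.sign_off())"
```

```text
the job is handed in; nothing more can be done
None
```

All four templates are lying on their own blanks, with the headstock down over both pins, and I handed the job in at 26 s; the sign-off returned no verdict. My last camera readings put the templates 0.5–2.1 mm from their blank centres. The headstock was about 1.2 mm off, with its full seating judged from contact height and force.

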